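# Stack the spindle of a tile-edge polisher

### The job

Set up the tile polisher's horizontal spindle: take the parts from the slanted peg stand and slide onto the spindle first the small steel bush, then the grey abrasive wheel, then the end cap (open side first), each one in turn and all pushed fully home so that the stack sits tight against the spindle's shoulder with no gaps. Let go of everything, and leave the cup, the bottle and the knife where they are.

Things in the scene. Friction and masses are not known exactly. Their poses are not given: they have to be found in the camera images.
- polisher: fixed machine: grey housing 150 x 170 x 235 mm high; a bare horizontal spindle sticks out over a black tray 14 mm high. Origin on the table under the spindle's shoulder; x outward along the spindle, z up. Spindle axis 120 mm above the table. The housing face, 15 mm behind the shoulder, rises 115 mm above the axis: near it lean the tool about 30 degrees, its back away from the housing
- shoulder (a point): centre of the shoulder face where the stack must sit; on the spindle axis, same axes as the polisher. The shoulder collar is 34 mm in diameter and 15 mm long back to the housing
- spindle_tip (a point): centre of the spindle's free end, 68 mm out from the shoulder; the spindle is 16 mm in diameter, end slightly rounded
- stand: fixed stand, 3 pegs at y = -105, 0, 105 mm. Origin on the table under the middle peg's root; pegs leave the board at x = 0, z = 85 mm, along x raised 30 degrees. The board leans back square to them, reaching 32 mm above them along its slope. Each peg: boss 28 mm wide, 14 mm long, then 16 mm wide, 17 mm long. Parts hang against the bosses, one each, in any order; pull off along the peg
- bush: plain steel ring, the smallest: outside 38 mm, bore 22 mm, 22 mm long, about 0.17 kg. Origin at its centre; z along the bore, at the start pointing outward along the peg
- wheel: grey abrasive wheel: outside 50 mm, bore 22 mm, 22 mm long, about 0.1 kg. Origin at its centre; z along the bore, at the start pointing outward along the peg
- cap: aluminium end cap, the largest: outside 60 mm, 32 mm long (a dark disc of 32 mm on its closed end stands out 2.5 mm more), about 0.12 kg, with a blind bore 22 mm wide and 26 mm deep in its open side. Origin on the bore axis 11 mm from the open face; z along the axis toward the closed end, at the start pointing outward along the peg
- cup: bystander: paper cup 72 mm wide, 85 mm high; origin at the centre of its underside
- bottle: bystander: white bottle 56 mm wide, 140 mm high; origin at the centre of its underside
- knife: bystander: red utility knife lying flat, 150 x 30 x 17 mm; origin at the centre of its underside, x along it
Not all that is in view belongs to the job. What is shaped like the bush but green or yellow is not meant.

How it is judged (in metres and radians):
On the way, in this order (a step that is already met when the one before it is completed fails the run):
1. the bush is on the spindle (x of bush in the frame of shoulder between 0.005 and 0.045 m and y of bush in the frame of shoulder between -0.005 and 0.005 m and z of bush in the frame of shoulder between -0.005 and 0.005 m and angle between the z axis of bush and the x axis of polisher, either way round below 0.25 rad), for 0.2 s.
2. the wheel is on the spindle, outside the bush (all of step 1 and x of wheel in the frame of shoulder between 0.025 and 0.051 m and y of wheel in the frame of shoulder between -0.005 and 0.005 m and z of wheel in the frame of shoulder between -0.005 and 0.005 m and angle between the z axis of wheel and the x axis of polisher, either way round below 0.25 rad), for 0.2 s.
At the end, for the whole second after the job is handed in: bush, wheel and cap sit on the spindle in that order from the shoulder, their axes along it (within 0.25 rad and 5 mm) and closed up: the bush within 3.5 mm of the shoulder, the wheel and the cap within 4.5 mm of their tight positions; all at rest and released (x of bush in the frame of shoulder between 0.008 and 0.0145 m and y of bush in the frame of shoulder between -0.005 and 0.005 m and z of bush in the frame of shoulder between -0.005 and 0.005 m and angle between the z axis of each of bush, wheel, cap and the x axis of polisher, either way round below 0.25 rad and x of wheel in the frame of shoulder between 0.029 and 0.0375 m and y of wheel in the frame of shoulder between -0.005 and 0.005 m and z of wheel in the frame of shoulder between -0.005 and 0.005 m and x of cap in the frame of shoulder between 0.05 and 0.0595 m and y of cap in the frame of shoulder between -0.005 and 0.005 m and z of cap in the frame of shoulder between -0.005 and 0.005 m and linear speed of each of bush, wheel, cap below 0.02 m/s); the robot touches nothing.
It fails at once if the cup is pushed aside by more than 2 cm (distance of cup from where it was at the start of the episode above 0.02 m).
It fails at once if the bottle is pushed aside by more than 2 cm (distance of bottle from where it was at the start of the episode above 0.02 m).
It fails at once if the knife is pushed aside by more than 2 cm (distance of knife from where it was at the start of the episode above 0.02 m).
It also fails if it takes over 72 s, if anything falls off the work surface, if the arm or the gripper's body presses on something with over 40 N, if the wrist force passes 120 N, or if a joint passes its speed limit or range.

### The arm

A 6-joint arm with a two-finger parallel gripper is mounted at the origin on the work surface. World frame = base frame: x ahead of the robot, y to its left, z up, the work surface at z = 0. Lengths are in m, angles in degrees, forces in N, time in s.
With the tool pointing down it reaches from about 0.4 to 0.825 m from the base axis. Payload 7 kg.
Tool frame: the origin (TCP) lies midway between the tips of the shut fingers; the grasp point (between the pads) lies 19 mm behind it; z points along the fingers, y is the line along which they close (so a half turn about z gives the same grasp; the last joint's range is limited). The gripper opens to 88 mm and grips with 3 to 60 N. Pads are 19 mm wide; open, the fingers measure 130 mm over their backs; the gripper's body (78 mm by 193 mm) begins 47 mm behind the grasp point.
Start: joints at [83.772, 20.546, 0.682, 0, -70.136, -16.507], TCP at [0.261, 0.623, 0.227] pointing down, gripper open.
Joint ranges: [-176.03, 176.03], [-82.01, 121.73], [-58.28, 71.71], [-173.87, 95.51], [-174.79, -0.11], [-173.66, 173.66]. Speed limits (degrees/s): [136.94, 136.94, 172.46, 180, 180, 180].

### API

Orientations are given as [roll, pitch, yaw] about the fixed x, y, z axes, in that order (R = Rz(yaw) Ry(pitch) Rx(roll)).
In Python, from plant import ctrl gives the robot as it stands. The module is installed in compiled form; this text tells all that it offers.
- The arm moves only by the tool play_rows, never from a script. Its argument "commands" is a list that holds one entry, the list of rows, each a list of 7 numbers: the turn, a rotation vector about the tool's x, y, z in rad, then the shift along the tool's x, y, z in cm, then the finger opening in cm, from 0 to 8.76. In form: [[[ax, ay, az, x, y, z, grip], ...]]. A call has 1 to 8 rows; each row is the pose to reach, as a shift and turn from the pose commanded when the call began, along the tool's axes at that moment; what a row does not reach only later rows make up. A row lasts 1/12 s, in which the tool goes at most 41.7 mm and 7.16 degrees, less where a joint would pass 70% of its speed; a pose out of reach is approached as far as the arm can. A call with a gripper value outside its range is refused whole. The fingers move at their own pace and stop on an object; the grip force is fixed at half the most. Time passes only in rows, so rows that repeat a pose let the fingers close. It gives the time, the measured TCP pose, the force, the opening and the grip force at its end, in the units of the state.
- ctrl.get_obs(): the state, without advancing time (a new reading comes with each control period).
- ctrl.snapshot(name): name is "scene" or "top"; returns a dict with "color" (400x640x3 uint8, red, green, blue), "camera_matrix" (3x3 intrinsics, pixels), "origin" and "rotation" of the camera in the world. Camera axes: x right, y down, z forward; pixel columns grow to the right and rows downward; lengths in m; the calibration is good to about 2 mm. A picture is of the moment at which its call begins. There is no depth.
- ctrl.close_job(): hands the job in; it is judged then, once.
Trained networks look in a picture, given as the dict that the camera call returned (one of the last four; its "shot" number tells which), for a name from the list of things; names that differ only in an ending like _2 or _b are one class to them, and where a whole thing is asked for, a point or a joint stands for the part that bears it (a point fixed in the world has none). Each returns a list of dicts, best first, with "conf" (0 to 1); they miss things now and then, are a little off and sometimes report something else, mostly with a low value. They report only what shows in the picture. A call takes as long as a camera call. They do not tell look-alikes from the thing itself.
- ctrl.find_in(picture, name): "bbox" ([left, top, width, height] in pixels, round what is visible of it).
The state is a dict: "clock": time; "joint_pos": joint angles; "qvel": joint speeds; "tau": joint torques, N m; "tool_pos": TCP position; "orientation": TCP orientation; "force": force on the tool from outside, world axes, zero at the start; "moment": the same for the moment, N m; "opening": finger opening in m; "gripper_force": force on a finger pad.
Only numpy, scipy, OpenCV 4.12 (cv2) and the standard library are available. Lean on these libraries where they do the work, as an engineer would, in place of code of your own. Each camera call takes 0.05 s, during which the arm holds its last target. There are 200 camera calls.

## Working session

There is one attempt and no reset: what is moved stays moved. The work goes in short steps, Python scripts to look and compute and a tool call to move; the robot and the scene stay as the last step left them, time stands still between calls to the robot, and variables do not carry over. Pictures are saved under pics/ and viewed, at most 10 in all, crops included, and the job is handed in when it is done.

Besides the shell and the picture viewer there is one more tool, called by a JSON object that holds its "name" and its "arguments", one argument or row to a line. play_rows: Moves the arm, as the interface text tells. Its arguments: {"type":"object","properties":{"commands":{"type":"array","items":{"type":"array","items":{"type":"array","items":{"type":"number"}}}}},"required":["commands"]}

```bash
mkdir -p pics; ls; cat > h.py <<'E'
import numpy as np,cv2
from plant import ctrl
from scipy.spatial.transform import Rotation as R
def snap(n,fn=None):
    s=ctrl.snapshot(n)
    if fn: cv2.imwrite('pics/'+fn,s['color'][:,:,::-1])
    return s
def proj(s,p):
    p=np.atleast_2d(p); c=(p-np.array(s['origin']))@np.array(s['rotation'])
    u=c@np.array(s['camera_matrix']).T
    return u[:,:2]/u[:,2:]
def ray(s,uv):
    d=np.linalg.inv(s['camera_matrix'])@np.array([uv[0],uv[1],1.]); return np.array(s['rotation'])@d
def atz(s,uv,z):
    d=ray(s,uv);o=np.array(s['origin']);return o+d*(z-o[2])/d[2]
E
python3 - <<'E'
from h import *
np.set_printoptions(precision=4,suppress=True)
S={}
for n in('scene','top'):
    s=snap(n,n+'0.png');print(n,s['camera_matrix'],s['origin'],s['rotation'])
    for o in('polisher','shoulder','spindle_tip','stand','bush','wheel','cap','cup','bottle','knife'):
        print(o,[(np.round(d['bbox'],1).tolist(),round(d['conf'],2)) for d in ctrl.find_in(s,o)[:4]])
print(ctrl.get_obs())
a=[cv2.imread('pics/%s0.png'%n) for n in('scene','top')]
E
```

```text
pics
scene [[468.9393   0.     317.515 ]
 [  0.     468.9393 199.8886]
 [  0.       0.       1.    ]] [ 1.0928 -0.5292  0.852 ] [-139.7395   -0.5887   49.8253]
polisher [([342.4, 43.4, 153.0, 146.4], 0.67), ([402.2, 200.3, 55.3, 37.6], 0.2)]
shoulder [([343.3, 43.7, 148.1, 145.8], 0.89)]
spindle_tip [([345.9, 43.6, 144.7, 147.9], 0.74)]
stand []
bush [([135.5, 270.4, 21.5, 17.3], 0.88), ([225.5, 271.3, 24.9, 22.8], 0.74), ([184.6, 219.8, 21.6, 22.7], 0.53), ([226.0, 193.7, 24.3, 26.1], 0.23)]
wheel [([227.8, 192.7, 24.8, 26.0], 0.75)]
cap [([265.6, 162.8, 31.2, 30.6], 0.64), ([184.2, 217.9, 23.2, 20.7], 0.32)]
cup [([271.7, 263.1, 36.2, 52.3], 0.96)]
bottle [([360.3, 228.8, 37.7, 60.7], 0.7)]
knife [([403.9, 201.3, 55.9, 36.3], 0.84)]
top [[435.1659   0.     326.6875]
 [  0.     435.1659 198.9164]
 [  0.       0.       1.    ]] [ 0.4095 -0.1489  1.0568] [-166.3672   -0.1748  -83.1683]
polisher [([49.9, 150.1, 195.7, 113.1], 0.9)]
shoulder [([52.0, 148.9, 194.8, 114.9], 0.96)]
spindle_tip [([52.0, 149.4, 196.5, 118.6], 0.57)]
stand [([294.9, 236.4, 152.0, 80.3], 0.57)]
bush [([416.2, 262.7, 14.5, 13.6], 0.66), ([403.4, 218.9, 15.5, 18.2], 0.66), ([457.2, 281.3, 15.9, 14.3], 0.57)]
wheel [([361.3, 258.0, 25.7, 14.5], 0.69)]
cap [([315.4, 243.0, 26.9, 22.7], 0.85)]
cup [([376.5, 161.5, 28.3, 34.8], 0.6)]
bottle [([307.3, 128.0, 26.5, 34.5], 0.79)]
knife [([216.7, 140.3, 55.9, 26.7], 0.8)]
{'clock': 1.1, 'joint_pos': array([ 83.7715,  20.5464,   0.6817,  -0.0011, -70.1347, -16.5093]), 'qvel': array([ 0.0073,  0.0306,  0.0839,  0.1099,  0.0638, -0.035 ]), 'tau': array([  0.0005, -58.2397,  29.3298,   7.0023,   0.0123,  -0.    ]), 'tool_pos': array([0.2609, 0.6225, 0.2266]), 'orientation': array([-179.9997,    0.0012,  -22.7382]), 'force': array([-0.406 ,  0.3178,  0.1016]), 'moment': array([-0.0149, -0.0134, -0.02  ]), 'gripper_force': 0.0, 'opening': 0.08768287421272515}
```

View pictures.

```bash
python3 - <<'E'
import cv2,numpy as np
a=cv2.imread('pics/scene0.png');b=cv2.imread('pics/top0.png')
cv2.imwrite('pics/sc.png',cv2.resize(a[30:330,110:510],None,fx=2,fy=2,interpolation=cv2.INTER_CUBIC))
cv2.imwrite('pics/tc.png',cv2.resize(b[110:330,40:490],None,fx=1.77,fy=1.77,interpolation=cv2.INTER_CUBIC))
E
```

```text
(no output)
```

View pics/sc.png

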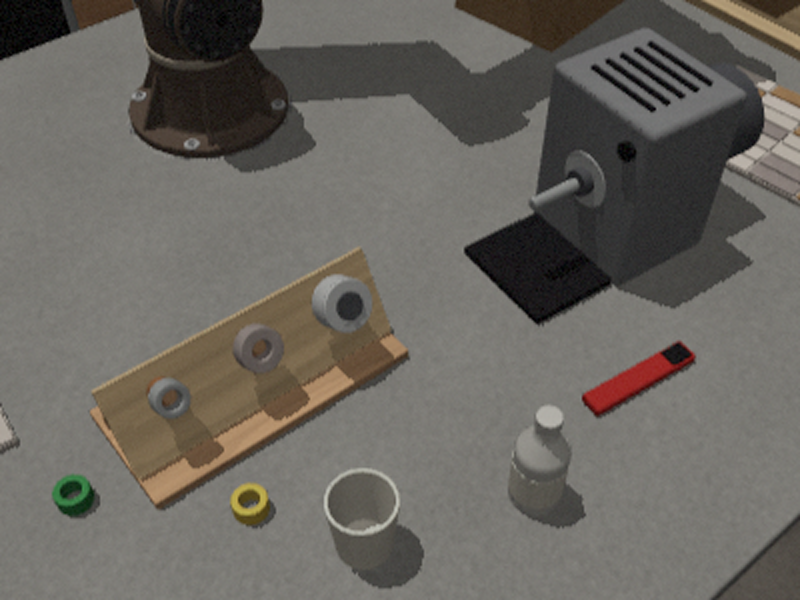

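View pics/tc.png

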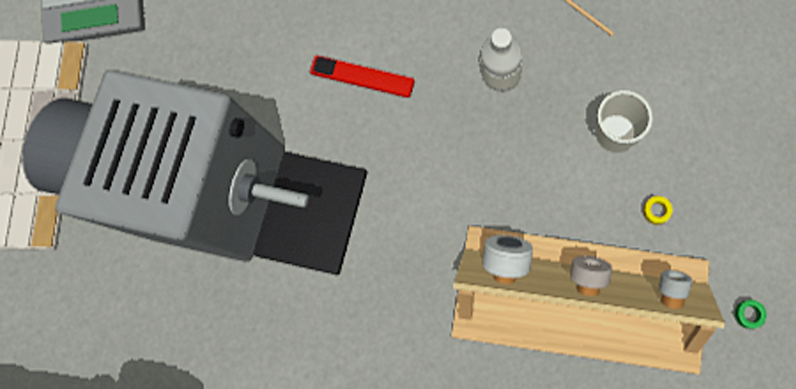

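```bash
python3 - <<'E'
import cv2,numpy as np
a=cv2.imread('pics/scene0.png');b=cv2.imread('pics/top0.png')
def crop(im,x,y,w,h,f,st=5):
    c=cv2.resize(im[y:y+h,x:x+w],None,fx=f,fy=f,interpolation=cv2.INTER_CUBIC)
    c=cv2.convertScaleAbs(c,alpha=1.3)
    for u in range((-x)%10,w,10):
        cv2.line(c,(int((u+.5)*f),0),(int((u+.5)*f),5),(0,255,255),1);cv2.putText(c,str(x+u),(int((u+.5)*f)-9,14),0,.33,(0,255,255),1)
        cv2.line(c,(int((u+.5)*f),0),(int((u+.5)*f),h*f),(0,120,120),1) if 0 else None
    for v in range((-y)%10,h,10):
        cv2.line(c,(0,int((v+.5)*f)),(5,int((v+.5)*f)),(0,255,255),1);cv2.putText(c,str(y+v),(6,int((v+.5)*f)+4),0,.33,(0,255,255),1)
    return c
p1=np.hstack([crop(a,365,95,50,50,8),crop(b,165,190,50,50,8)])
cv2.imwrite('pics/spin.png',p1)
t=crop(a,175,155,133,95,6);cv2.imwrite('pics/std_s.png',t)
t=crop(b,293,230,160,90,5);cv2.imwrite('pics/std_t.png',t)
E
```

```text
(no output)
```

View pics/spin.png

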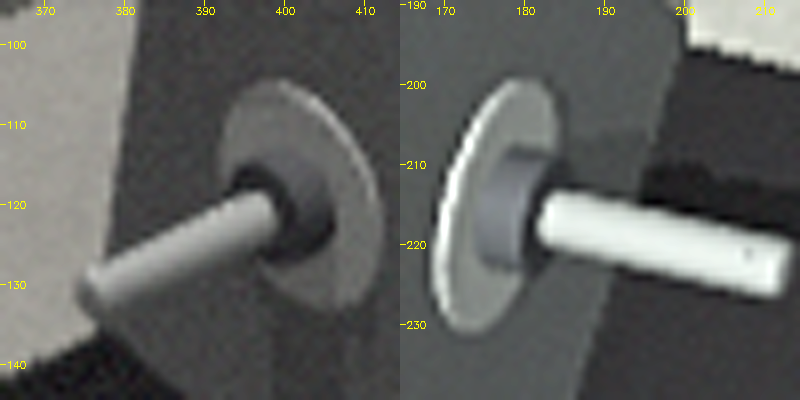

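View pics/std_s.png

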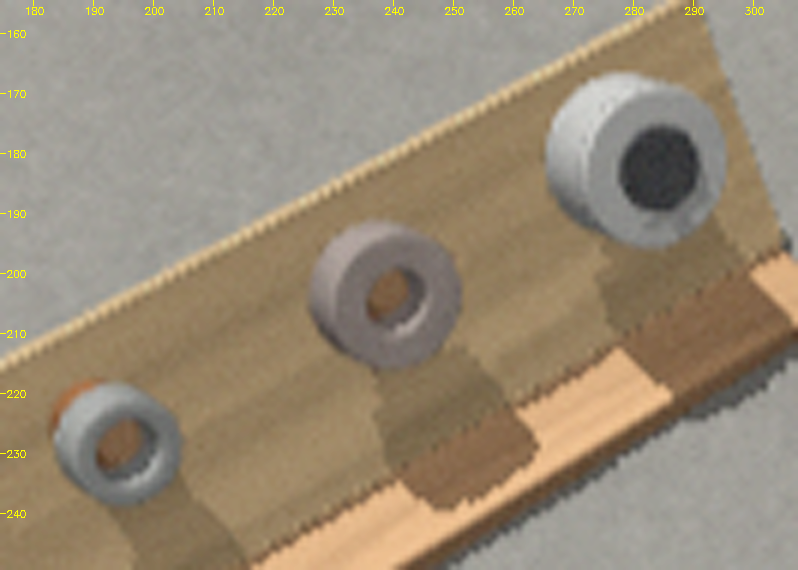

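View pics/std_t.png

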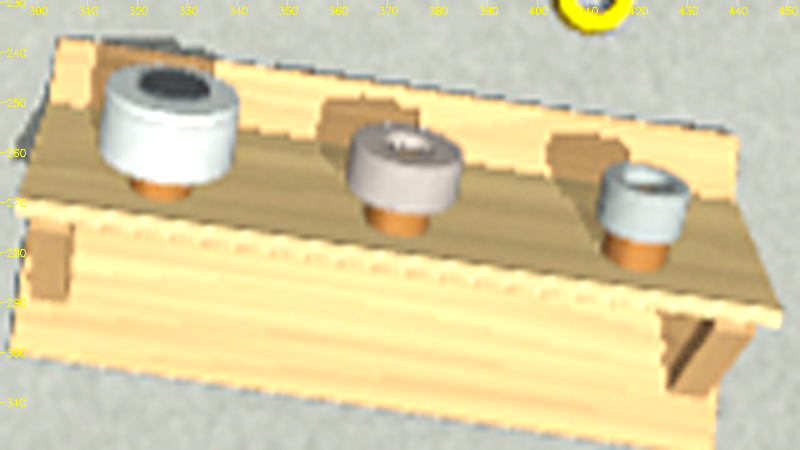

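```bash
cat > fit.py <<'E'
from h import *
from scipy.optimize import least_squares
K={'scene':([[468.9393,0,317.515],[0,468.9393,199.8886],[0,0,1]],[1.0928,-.5292,.852],[-139.7395,-.5887,49.8253]),
'top':([[435.1659,0,326.6875],[0,435.1659,198.9164],[0,0,1]],[.4095,-.1489,1.0568],[-166.3672,-.1748,-83.1683])}
C={n:dict(camera_matrix=np.array(k[0]),origin=np.array(k[1]),rotation=R.from_euler('xyz',k[2],degrees=True).as_matrix()) for n,k in K.items()}
def T(p,P):
    c,s=np.cos(p[2]),np.sin(p[2]);P=np.atleast_2d(P);return P@np.array([[c,s,0],[-s,c,0],[0,0,1]])+[p[0],p[1],0]
# spindle edges: (cam, side, crop pts)
f=lambda x0,y0,k:(lambda q:np.array(q)/k+[x0-.5,y0-.5])
fs,ft=f(365,95,8),f(165,190,8)
E=[('scene',fs([(110,252),(250,193)]),fs([(125,307),(275,235)])),('top',ft([(160,190),(380,238)]),ft([(150,243),(370,297)]))]
tipc={'scene':fs([(91,294)])[0],'top':ft([(386,267)])[0]}
def cross(a,b): return a[0]*b[1]-a[1]*b[0]
def rs(p):
    r=[]
    A,B=T(p,[[0,0,.12],[.068,0,.12]]);ax=(B-A)/.068
    for n,u,l in E:
        c=C[n]
        L=[]
        for s in(1,-1):
            q=[]
            for P in(A,B):
                v=c['origin']-P;nn=np.cross(ax,v);nn/=np.linalg.norm(nn);q.append(P+s*.008*nn)
            L.append(proj(c,q))
        L.sort(key=lambda q:q[:,1].mean())
        for q,m in zip(L,(u,l)):
            d=(q[1]-q[0])/np.linalg.norm(q[1]-q[0])
            r+=[cross(d,x-q[0]) for x in m]
        a,b=proj(c,[A,B]);d=(b-a)/np.linalg.norm(b-a)
        # top: visible end extreme; scene: face centre
        r.append(d@(tipc[n]-b)-(0.0))
    return np.array(r)
g1=atz(C['top'],ft([(140,217)])[0],.12);g2=atz(C['top'],tipc['top'],.12)
p0=[g1[0],g1[1],np.arctan2(*(g2-g1)[1::-1])]
P=least_squares(rs,p0,loss='soft_l1')
np.set_printoptions(precision=4,suppress=True)
# stand
gs,gt=f(175,155,6),f(293,230,5)
th=np.radians(30);o=np.array([np.cos(th),0,np.sin(th)]);n_=np.array([-np.sin(th),0,np.cos(th)])
Ys=[-.105,0,.105]
def stand(order):
    pts=[]
    for y,k in zip(order,('bush','wheel','cap')):
        s=.0485 if k=='cap' else .036
        pts.append(np.array([0,y,.085])+s*o-.003*n_)
    return np.array(pts)
ms=gs([(124,446),(398,302),(660,168)]);mt=gt([(646,180),(406,143),(174,84)])
S=[]
for od in([-.105,0,.105],[.105,0,-.105]):
    Q=stand(od)
    rr=lambda p:np.r_[(proj(C['scene'],T(p,Q))-ms).ravel(),(proj(C['top'],T(p,Q))-mt).ravel()]
    w=atz(C['top'],mt[1],.1)
    for y in(0,1.5,3,4.5):
        S.append((least_squares(rr,[w[0],w[1],y]),od))
S,od=min(S,key=lambda s:s[0].cost)
E
python3 - <<'E'
from fit import *
print('pol',P.x[:2],np.degrees(P.x[2]),'res',rs(P.x))
print('stand',S.x[:2],np.degrees(S.x[2]),od,S.fun)
for n in C:
    im=cv2.imread('pics/%s0.png'%n);k=6
    def draw(im,p,c,d,r,a,b,off,sc):
        d=d/np.linalg.norm(d);e=np.cross(d,[0,1,0]);t=np.linspace(0,2*np.pi,60)[:,None]
        for s,col in((a,(0,0,255)),(b,(0,255,0))):
            q=proj(C[n],T(p,c+s*d+r*(np.cos(t)*[0,1,0]+np.sin(t)*e)))
            q=((q+.5-off)*sc).astype(int);cv2.polylines(im,[q.reshape(-1,1,2)],1,col,1)
    x,y,w,h=(175,155,133,95) if n=='scene' else (293,230,160,95)
    x2,y2=(365,95) if n=='scene' else (165,190)
    A=cv2.resize(im[y:y+h,x:x+w],None,fx=4,fy=4,interpolation=2)
    for yy,r,L in zip(od,(.019,.025,.03),(.022,.022,.032)): draw(A,S.x,np.array([0,yy,.085])-.003*n_,o,r,.014,.014+L,np.array([x,y]),4)
    B=cv2.resize(im[y2:y2+50,x2:x2+50],None,fx=5,fy=5,interpolation=2)
    draw(B,P.x,np.array([0,0,.12]),np.array([1.,0,0]),.008,0,.068,np.array([x2,y2]),5)
    draw(B,P.x,np.array([0,0,.12]),np.array([1.,0,0]),.017,0,-.015,np.array([x2,y2]),5)
    out=np.zeros((290,800,3),np.uint8);A=A[:290,:549];out[:A.shape[0],:A.shape[1]]=A;out[:250,550:]=B
    globals()['o_'+n]=out
cv2.imwrite('pics/ov.png',np.vstack([o_scene,o_top]))
E
```

```text
pol [0.5584 0.184 ] -96.26124581819941 res [ 0.5532 -0.1209  0.3712  0.5161 -0.2213  0.1147 -0.2655 -0.4992 -0.1735
  0.1799]
stand [ 0.4864 -0.2423] 358.1718547234014 [-0.105, 0, 0.105] [ 0.7226  0.521  -0.0003 -0.4214  0.2973  0.0361  0.1714  0.4101  0.4185
  0.5181  0.1605 -0.1498]
```

View pics/ov.png

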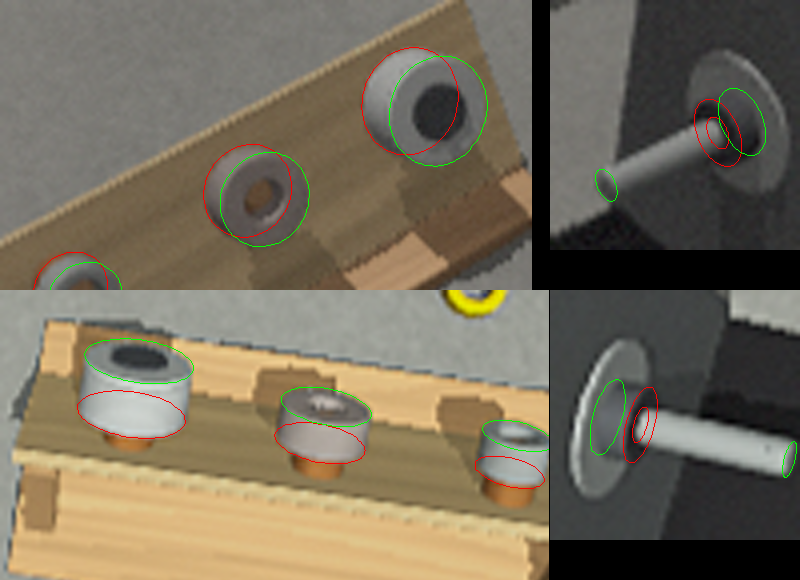

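The overlay confirms the parts. The steel bush is at scene px (194,228), on the peg at y=-105, the wheel at (239,204) and the cap at (281,181). The green ring at (146,277) and the yellow ring at (235,281) are decoys. The spindle tip is at (376,131).

```bash
cat > pl.py <<'E'
from fit import *
SY,PY=np.degrees(S.x[2])-360,np.degrees(P.x[2])
def E3(y,p=0): return R.from_euler('xyz',[180,p,y],degrees=True)
RS,RP=E3(SY),E3(PY,30)
def tcp(g,Ro): return np.asarray(g)+.019*Ro.apply([0,0,1])
def sg(k,s,dn=0,off=-.003): # stand: TCP for part k; s along the peg, dn extra z
    return tcp(T(S.x,np.array([0,od[k],.085])+s*o+off*n_)[0]+[0,0,dn],RS)
def sp(x,y=0,z=0): return tcp(T(P.x,[x,y,.12+z])[0],RP)
def plan(calls,start=None):
    ob=ctrl.get_obs();p=np.array(ob['tool_pos']);r=R.from_euler('xyz',ob['orientation'],degrees=True)
    if start: p,r=start
    for c in calls:
        out=[];p0,r0=p,r
        for q,ro,g,n in c:
            a=(r0.inv()*ro).as_rotvec();d=r0.inv().apply(q-p0)*100
            dist=np.linalg.norm(q-p)*1000/41.7;ang=np.degrees((r.inv()*ro).magnitude())/7.16
            out.append('x%d (need %.1f,%.1f) [%s]'%(n,dist,ang,','.join('%g'%v for v in np.r_[a.round(3),d.round(2),g])))
            p,r=q,ro
        print('\n'.join(out),'\n--')
E
python3 - <<'E'
from pl import *
for n,b,h in(('cup',(376.5,161.5,28.3,34.8),.05),('bottle',(307.3,128,26.5,34.5),.07)):print(n,atz(C['top'],(b[0]+b[2]/2,b[1]+b[3]/2),h))
a=sg(0,.025);print('grasp tcp',a,'spindle',sp(.011),sp(.09))
R0=E3(-22.74)
plan([[(np.array([.33,.42,.33]),R0,6,8)],[(np.array([.45,.1,.33]),R0,6,8)],[(np.array([.5,-.2,.3]),RS,6,8)],[(a+[0.0,0,.09],RS,6,7)]])
E
```

```text
cup [ 0.72 -0.27  0.05]
bottle [ 0.7776 -0.093   0.07  ]
grasp tcp [ 0.5062 -0.3479  0.0759] spindle [0.5582 0.1825 0.1035] [0.5496 0.104  0.1035]
x8 (need 5.7,0.0) [-0,0,0,14.2,16.01,-10.34,6] 
--
x8 (need 8.2,0.0) [0,0,0,23.44,24.87,0,6] 
--
x8 (need 7.3,2.9) [0,0,-0.365,16.21,25.74,3,6] 
--
x7 (need 4.8,0.0) [0,0,0,1.09,14.77,13.41,6] 
--
```

{"name": "play_rows", "arguments": {
  "commands": [
    [[0, 0, 0, 14.2, 16, -10.3, 6], [0, 0, 0, 14.2, 16, -10.3, 6], [0, 0, 0, 14.2, 16, -10.3, 6], [0, 0, 0, 14.2, 16, -10.3, 6], [0, 0, 0, 14.2, 16, -10.3, 6], [0, 0, 0, 14.2, 16, -10.3, 6], [0, 0, 0, 14.2, 16, -10.3, 6]]
  ]
}}

```text
clock: 1.68
tool_pos: [0.3318, 0.4171, 0.3341]
orientation: [-179.6, -0.0, -22.9]
force: [-0.2, 0.3, 0.5]
opening: 0.0601
gripper_force: 0.0
```

{"name": "play_rows", "arguments": {
  "commands": [
    [[0, 0, 0, 23.4, 24.9, 0, 6], [0, 0, 0, 23.4, 24.9, 0, 6], [0, 0, 0, 23.4, 24.9, 0, 6], [0, 0, 0, 23.4, 24.9, 0, 6], [0, 0, 0, 23.4, 24.9, 0, 6], [0, 0, 0, 23.4, 24.9, 0, 6], [0, 0, 0, 23.4, 24.9, 0, 6], [0, 0, 0, 23.4, 24.9, 0, 6]]
  ]
}}

```text
clock: 2.35
tool_pos: [0.4468, 0.106, 0.33]
orientation: [-179.9, -0.0, -22.7]
force: [1.5, 1.3, 0.4]
opening: 0.06
gripper_force: 0.0
```

{"name": "play_rows", "arguments": {
  "commands": [
    [[0, 0, -0.365, 16.2, 25.7, 3, 6], [0, 0, -0.365, 16.2, 25.7, 3, 6], [0, 0, -0.365, 16.2, 25.7, 3, 6], [0, 0, -0.365, 16.2, 25.7, 3, 6], [0, 0, -0.365, 16.2, 25.7, 3, 6], [0, 0, -0.365, 16.2, 25.7, 3, 6], [0, 0, -0.365, 16.2, 25.7, 3, 6], [0, 0, -0.365, 16.2, 25.7, 3, 6]]
  ]
}}

```text
clock: 3.02
tool_pos: [0.4967, -0.1944, 0.2992]
orientation: [180.0, 0.0, -1.9]
force: [0.6, 0.7, 0.1]
opening: 0.0599
gripper_force: 0.0
```

{"name": "play_rows", "arguments": {
  "commands": [
    [[0, 0, 0, 1.1, 14.8, 13.4, 6], [0, 0, 0, 1.1, 14.8, 13.4, 6], [0, 0, 0, 1.1, 14.8, 13.4, 6], [0, 0, 0, 1.1, 14.8, 13.4, 6], [0, 0, 0, 1.1, 14.8, 13.4, 6], [0, 0, 0, 1.1, 14.8, 13.4, 6], [0, 0, 0, 1.1, 14.8, 13.4, 6], [0, 0, 0, 1.1, 14.8, 13.4, 6]]
  ]
}}

```text
clock: 3.68
tool_pos: [0.5033, -0.3401, 0.1657]
orientation: [180.0, 0.0, -1.8]
force: [-0.0, 0.3, -0.3]
opening: 0.06
gripper_force: 0.0
```

```bash
python3 - <<'E'
from pl import *
a=sg(0,.025)
for n in('scene','top'):
    s=snap(n,n+'1.png')
print(ctrl.get_obs()['clock'],ctrl.get_obs()['tool_pos'],ctrl.get_obs()['orientation'])
plan([[(a+[0,0,.02],RS,6,3),(a,RS,6,5)]])
E
```

```text
3.7833 [ 0.5039 -0.3396  0.1669] [179.9601  -0.1225  -1.7626]
x3 (need 1.7,0.0) [0.001,-0.002,0.001,0.24,0.82,7.1,6]
x5 (need 0.5,0.0) [0.001,-0.002,0.001,0.23,0.82,9.1,6] 
--
```

{"name": "play_rows", "arguments": {
  "commands": [
    [[0, 0, 0, 0.25, 0.8, 3.5, 6], [0, 0, 0, 0.25, 0.8, 7, 6], [0, 0, 0, 0.25, 0.8, 8.5, 6], [0, 0, 0, 0.25, 0.8, 9.1, 6], [0, 0, 0, 0.25, 0.8, 9.1, 6], [0, 0, 0, 0.25, 0.8, 9.1, 6]]
  ]
}}

```text
clock: 4.28
tool_pos: [0.5066, -0.348, 0.0763]
orientation: [179.9, -0.1, -1.7]
force: [0.4, -1.2, 0.7]
opening: 0.0602
gripper_force: 0.0
```

```bash
python3 - <<'E'
from pl import *
a=sg(0,.025)
ob=ctrl.get_obs();print(a,ob['tool_pos'],ob['orientation'],ob['force'])
s=snap('scene');t=snap('top')
cv2.imwrite('pics/g1.png',cv2.convertScaleAbs(np.hstack([cv2.resize(s['color'][190:260,155:255],None,fx=4,fy=4,interpolation=2),cv2.resize(t['color'][225:295,375:475],None,fx=4,fy=4,interpolation=2)])[:,:,::-1],alpha=1.2))
E
```

```text
[ 0.5062 -0.3479  0.0759] [ 0.5066 -0.348   0.0763] [179.9412  -0.1235  -1.7423] [ 0.4256 -1.2326  0.6885]
```

View pics/g1.png

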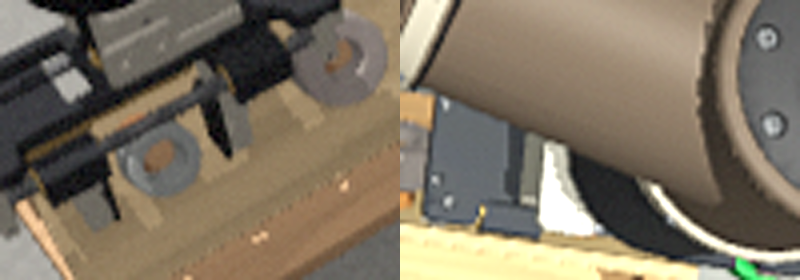

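The fingers stand on either side of the bush, which is at crop (158,158), about scene (194,229). I'll close on it next.

{"name": "play_rows", "arguments": {
  "commands": [
    [[0, 0, 0, 0, 0, 0, 3.3], [0, 0, 0, 0, 0, 0, 3.3], [0, 0, 0, 0, 0, 0, 3.3], [0, 0, 0, 0, 0, 0, 3.3], [0, 0, 0, 0, 0, 0, 3.3], [0, 0, 0, 0, 0, 0, 3.3]]
  ]
}}

```text
clock: 4.88
tool_pos: [0.5054, -0.3482, 0.0748]
orientation: [180.0, -0.0, -1.8]
force: [-0.9, 1.0, 2.2]
opening: 0.036
gripper_force: 30.0
```

```bash
cat > show.py <<'E'
from pl import *
ob=ctrl.get_obs();print(ob['clock'],ob['tool_pos'].round(4),ob['orientation'].round(2),ob['force'].round(1),ob['opening'],ob['gripper_force'],ob['joint_pos'].round(1))
E
python3 - <<'E'
from show import *
p=ob['tool_pos'];ro=R.from_euler('xyz',ob['orientation'],degrees=True)
q=p+R.from_euler('z',SY,degrees=True).apply(o*.045);up=q+[0,0,.13]
mid=np.array([.52,-.1,.31])
plan([[(q,ro,3.3,4),(up,ro,3.3,4)],[(mid,E3(SY-35,10),3.3,8)],[(sp(.13,0,.1),RP,3.3,8)]])
E
```

```text
4.8833 [ 0.5054 -0.3482  0.0748] [179.99  -0.01  -1.82] [-0.9  1.   2.2] 0.036036530616131046 29.991435659467243 [-16.4  22.6 -18.    0.  -49.4 104.5]
x4 (need 1.1,0.0) [0,0,0,3.9,0,-2.25,3.3]
x4 (need 3.1,0.0) [0,0,0,3.9,0,-15.25,3.3] 
--
x8 (need 6.3,5.1) [0.053,-0.169,0.609,-3.22,-24.86,-8.27,3.3] 
--
x8 (need 4.7,8.7) [0.356,-0.317,0.979,-5.86,-14.66,11.84,3.3] 
--
```

{"name": "play_rows", "arguments": {
  "commands": [
    [[0, 0, 0, 1.3, 0, -0.75, 3.3], [0, 0, 0, 2.6, 0, -1.5, 3.3], [0, 0, 0, 3.9, 0, -2.25, 3.3], [0, 0, 0, 3.9, 0, -5, 3.3], [0, 0, 0, 3.9, 0, -9, 3.3], [0, 0, 0, 3.9, 0, -13, 3.3], [0, 0, 0, 3.9, 0, -15.25, 3.3], [0, 0, 0, 3.9, 0, -15.25, 3.3]]
  ]
}}

```text
clock: 5.55
tool_pos: [0.5467, -0.3508, 0.2335]
orientation: [179.8, -0.5, -1.8]
force: [1.0, 0.5, 0.5]
opening: 0.036
gripper_force: 30.0
```

{"name": "play_rows", "arguments": {
  "commands": [
    [[0.053, -0.169, 0.609, -3.2, -24.9, -8.3, 3.3], [0.053, -0.169, 0.609, -3.2, -24.9, -8.3, 3.3], [0.053, -0.169, 0.609, -3.2, -24.9, -8.3, 3.3], [0.053, -0.169, 0.609, -3.2, -24.9, -8.3, 3.3], [0.053, -0.169, 0.609, -3.2, -24.9, -8.3, 3.3], [0.053, -0.169, 0.609, -3.2, -24.9, -8.3, 3.3], [0.053, -0.169, 0.609, -3.2, -24.9, -8.3, 3.3], [0.053, -0.169, 0.609, -3.2, -24.9, -8.3, 3.3]]
  ]
}}

```text
clock: 6.22
tool_pos: [0.5205, -0.0966, 0.3111]
orientation: [-179.9, 9.9, -36.6]
force: [1.0, -1.3, -0.3]
opening: 0.036
gripper_force: 30.0
```

```bash
python3 - <<'E'
from show import *
plan([[(sp(.12,0,.06),RP,3.3,8)]])
E
```

```text
6.2167 [ 0.5205 -0.0966  0.3111] [-179.89    9.92  -36.59] [ 1.  -1.3 -0.3] 0.03602623986981595 29.99129829579033 [  5.5  10.1  -0.6  -6.7 -86.7  48.7]
x8 (need 5.4,8.7) [0.355,-0.317,0.984,-5.44,-15.23,15.96,3.3] 
--
```

{"name": "play_rows", "arguments": {
  "commands": [
    [[0.089, -0.079, 0.246, -1.4, -3.8, 4, 3.3], [0.178, -0.158, 0.492, -2.7, -7.6, 8, 3.3], [0.267, -0.237, 0.738, -4, -11.4, 12, 3.3], [0.355, -0.317, 0.984, -5.4, -15.2, 16, 3.3], [0.355, -0.317, 0.984, -5.4, -15.2, 16, 3.3], [0.355, -0.317, 0.984, -5.4, -15.2, 16, 3.3], [0.355, -0.317, 0.984, -5.4, -15.2, 16, 3.3], [0.355, -0.317, 0.984, -5.4, -15.2, 16, 3.3]]
  ]
}}

```text
clock: 6.88
tool_pos: [0.5456, 0.0709, 0.1592]
orientation: [-179.6, 28.4, -91.5]
force: [-0.0, -0.4, -1.5]
opening: 0.0361
gripper_force: 30.0
```

```bash
python3 - <<'E'
from show import *
plan([[(sp(.095,0,0),RP,3.3,8)]])
E
```

```text
6.8833 [0.5456 0.0709 0.1592] [-179.55   28.4   -91.48] [-0.  -0.4 -1.5] 0.036063187708745836 29.98414393281564 [  5.9  14.3 -11.2 -31.6 -63.9   6.6]
x8 (need 1.5,0.7) [0.033,-0.028,0.073,0.16,-0.22,6.24,3.3] 
--
```

{"name": "play_rows", "arguments": {
  "commands": [
    [[0.033, -0.028, 0.073, 0.2, -0.2, 3.1, 3.3], [0.033, -0.028, 0.073, 0.2, -0.2, 6.25, 3.3], [0.033, -0.028, 0.073, 0.2, -0.2, 6.25, 3.3], [0.033, -0.028, 0.073, 0.2, -0.2, 6.25, 3.3], [0.033, -0.028, 0.073, 0.2, -0.2, 6.25, 3.3]]
  ]
}}

```text
clock: 7.3
tool_pos: [0.5501, 0.0977, 0.1059]
orientation: [-179.7, 29.9, -95.8]
force: [-0.6, -0.7, -1.2]
opening: 0.0364
gripper_force: 30.0
```

```bash
python3 - <<'E'
from show import *
s=snap('scene');t=snap('top')
cv2.imwrite('pics/i1.png',cv2.convertScaleAbs(np.hstack([cv2.resize(s['color'][80:155,330:430],None,fx=4,fy=4,interpolation=2),cv2.resize(t['color'][180:255,160:260],None,fx=4,fy=4,interpolation=2)])[:,:,::-1],alpha=1.3))
plan([[(sp(.075,0,-.0006),RP,3.3,2),(sp(.05,0,-.0006),RP,3.3,2)]])
E
```

```text
7.3 [0.5501 0.0977 0.1059] [-179.66   29.92  -95.79] [-0.6 -0.7 -1.2] 0.036424396669175574 29.991116745513864 [  7.3  17.3 -14.6 -35.7 -56.1   6.7]
x2 (need 0.5,0.1) [-0.004,-0.001,0.008,-1.61,0.16,1.38,3.3]
x2 (need 0.6,0.0) [-0.004,-0.001,0.008,-3.78,0.15,2.63,3.3] 
--
```

View pics/i1.png

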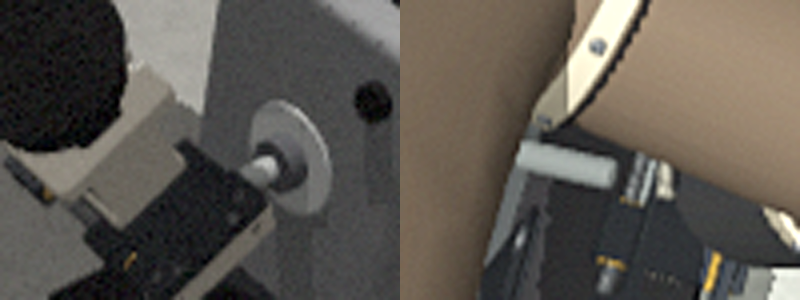

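The gripped bush, at crop (640,175), is just off the spindle tip and lined up with it. I'll insert it in small steps and watch the force.

{"name": "play_rows", "arguments": {
  "commands": [
    [[-0.004, 0, 0.008, -0.8, 0.15, 0.95, 3.3], [-0.004, 0, 0.008, -1.2, 0.15, 1.15, 3.3], [-0.004, 0, 0.008, -1.6, 0.15, 1.38, 3.3], [-0.004, 0, 0.008, -1.6, 0.15, 1.38, 3.3]]
  ]
}}

```text
clock: 7.73
tool_pos: [0.5507, 0.1202, 0.1025]
orientation: [179.9, 30.0, -96.3]
force: [0.4, -0.4, -2.3]
opening: 0.0364
gripper_force: 30.0
```

```bash
python3 - <<'E'
from show import *
print(sp(.075,0,-.0006))
plan([[(sp(.06,0,-.0006),RP,3.3,2),(sp(.04,0,-.0006),RP,3.3,2),(sp(.022,0,-.0006),RP,3.3,2)]])
E
```

```text
7.7333 [0.5507 0.1202 0.1025] [179.91  30.   -96.26] [ 0.4 -0.4 -2.3] 0.03644012948716901 29.991218281793408 [  9.6  17.4 -14.8 -36.1 -54.8   4.7]
[0.5512 0.1189 0.1029]
x2 (need 0.3,0.0) [0.002,0,-0,-1.21,-0.07,0.64,3.3]
x2 (need 0.5,0.0) [0.002,0,-0,-2.94,-0.07,1.64,3.3]
x2 (need 0.4,0.0) [0.002,0,-0,-4.5,-0.07,2.54,3.3] 
--
```

{"name": "play_rows", "arguments": {
  "commands": [
    [[0, 0, 0, -0.6, -0.05, 0.3, 3.3], [0, 0, 0, -1.2, -0.05, 0.65, 3.3], [0, 0, 0, -2, -0.05, 1.1, 3.3], [0, 0, 0, -2.9, -0.05, 1.65, 3.3], [0, 0, 0, -2.9, -0.05, 1.65, 3.3]]
  ]
}}

```text
clock: 8.15
tool_pos: [0.5547, 0.1545, 0.1022]
orientation: [179.9, 30.0, -96.3]
force: [-1.2, -0.2, -1.0]
opening: 0.036
gripper_force: 30.0
```

```bash
python3 - <<'E'
from show import *
print(sp(.04,0,-.0006))
plan([[(sp(.022,0,-.0006),RP,3.3,2),(sp(.014,0,-.0006),RP,3.3,2),(sp(.008,0,-.0006),RP,3.3,2)]])
E
```

```text
8.15 [0.5547 0.1545 0.1022] [179.86  30.02 -96.3 ] [-1.2 -0.2 -1. ] 0.036030820264999576 29.991033893893473 [ 13.2  17.5 -14.7 -36.2 -53.1   1.6]
[0.555  0.1537 0.1029]
x2 (need 0.4,0.0) [0.002,0,-0.001,-1.53,-0.04,0.8,3.3]
x2 (need 0.2,0.0) [0.002,0,-0.001,-2.22,-0.04,1.2,3.3]
x2 (need 0.1,0.0) [0.002,0,-0.001,-2.74,-0.04,1.5,3.3] 
--
```

Over the spindle with no contact so far. Pushing home slowly now.

{"name": "play_rows", "arguments": {
  "commands": [
    [[0, 0, 0, -0.75, -0.04, 0.4, 3.3], [0, 0, 0, -1.5, -0.04, 0.8, 3.3], [0, 0, 0, -1.9, -0.04, 1, 3.3], [0, 0, 0, -2.2, -0.04, 1.2, 3.3], [0, 0, 0, -2.2, -0.04, 1.2, 3.3]]
  ]
}}

```text
clock: 8.57
tool_pos: [0.5577, 0.1781, 0.1027]
orientation: [179.8, 30.0, -96.3]
force: [-1.1, -0.6, -1.4]
opening: 0.036
gripper_force: 30.0
```

{"name": "play_rows", "arguments": {
  "commands": [
    [[0, 0, 0, -0.17, 0, 0.1, 3.3], [0, 0, 0, -0.17, 0, 0.1, 3.3]]
  ]
}}

```text
clock: 8.73
tool_pos: [0.558, 0.1793, 0.1027]
orientation: [179.8, 30.0, -96.4]
force: [-1.0, -0.1, -0.3]
opening: 0.036
gripper_force: 30.0
```

{"name": "play_rows", "arguments": {
  "commands": [
    [[0, 0, 0, -0.17, 0, 0.1, 3.3], [0, 0, 0, -0.17, 0, 0.1, 3.3]]
  ]
}}

```text
clock: 8.9
tool_pos: [0.5583, 0.1812, 0.1027]
orientation: [179.8, 30.0, -96.4]
force: [0.1, -0.1, -1.5]
opening: 0.0359
gripper_force: 30.0
```

{"name": "play_rows", "arguments": {
  "commands": [
    [[0, 0, 0, -0.17, 0, 0.1, 3.3], [0, 0, 0, -0.17, 0, 0.1, 3.3]]
  ]
}}

```text
clock: 9.07
tool_pos: [0.5585, 0.183, 0.1027]
orientation: [179.9, 30.0, -96.4]
force: [0.6, -0.4, -1.7]
opening: 0.0364
gripper_force: 30.0
```

{"name": "play_rows", "arguments": {
  "commands": [
    [[0, 0, 0, -0.13, 0, 0.075, 3.3], [0, 0, 0, -0.13, 0, 0.075, 3.3]]
  ]
}}

```text
clock: 9.23
tool_pos: [0.5585, 0.1832, 0.1027]
orientation: [179.9, 29.9, -96.3]
force: [-0.2, -7.9, 2.5]
opening: 0.0359
gripper_force: 30.0
```

{"name": "play_rows", "arguments": {
  "commands": [
    [[0, 0, 0, -0.09, 0, 0.05, 3.3], [0, 0, 0, -0.09, 0, 0.05, 3.3]]
  ]
}}

```text
clock: 9.4
tool_pos: [0.5585, 0.1832, 0.1026]
orientation: [179.9, 29.8, -96.3]
force: [-2.9, -13.0, 3.3]
opening: 0.0361
gripper_force: 30.0
```

{"name": "play_rows", "arguments": {
  "commands": [
    [[0, 0, 0, 0, 0, 0, 5.5], [0, 0, 0, 0, 0, 0, 5.5], [0, 0, 0, 0, 0, 0, 5.5], [0, 0, 0, 0, 0, 0, 5.5], [0, 0, 0, 0, 0, -3, 6.5], [0, 0, 0, 0, 0, -7, 7], [0, 0, 0, 0, 0, -11, 7], [0, 0, 0, 0, 0, -13, 7]]
  ]
}}

```text
clock: 10.07
tool_pos: [0.5531, 0.1196, 0.2196]
orientation: [-179.8, 30.0, -96.2]
force: [1.0, 0.2, 0.4]
opening: 0.0693
gripper_force: 0.0
```

```bash
python3 - <<'E'
from show import *
s=snap('scene','after1.png')
a=sg(1,.025,.003)
plan([[(np.array([.53,-.02,.30]),E3(-50,15),7,8)],[(a+[0.01,0,.13],RS,7,8)],[(a+[0,0,.04],RS,7,8)]])
E
```

```text
10.0667 [0.5531 0.1196 0.2196] [-179.82   29.98  -96.17] [1.  0.2 0.4] 0.06927742000120385 0.0 [ 10.4   9.9  -8.8 -31.7 -65.4  -4.7]
x8 (need 3.9,6.8) [-0.316,0.245,-0.746,8.27,0.84,-13.77,7] 
--
x8 (need 5.8,7.0) [-0.11,0.246,-0.836,18.21,15.14,4.55,7] 
--
x8 (need 2.2,0.0) [0,0,0,-1,0.03,9,7] 
--
```

{"name": "play_rows", "arguments": {
  "commands": [
    [[-0.079, 0.061, -0.186, 2.1, 0.2, -3.4, 7], [-0.158, 0.122, -0.373, 4.1, 0.4, -6.9, 7], [-0.316, 0.245, -0.746, 8.3, 0.8, -13.8, 7], [-0.316, 0.245, -0.746, 8.3, 0.8, -13.8, 7], [-0.316, 0.245, -0.746, 8.3, 0.8, -13.8, 7], [-0.316, 0.245, -0.746, 8.3, 0.8, -13.8, 7], [-0.316, 0.245, -0.746, 8.3, 0.8, -13.8, 7], [-0.316, 0.245, -0.746, 8.3, 0.8, -13.8, 7]]
  ]
}}

```text
clock: 10.78
tool_pos: [0.529, -0.017, 0.293]
orientation: [179.6, 15.3, -49.7]
force: [-0.2, -0.2, 0.6]
opening: 0.0703
gripper_force: 0.0
```

{"name": "play_rows", "arguments": {
  "commands": [
    [[-0.11, 0.246, -0.836, 18.2, 15.1, 4.5, 7], [-0.11, 0.246, -0.836, 18.2, 15.1, 4.5, 7], [-0.11, 0.246, -0.836, 18.2, 15.1, 4.5, 7], [-0.11, 0.246, -0.836, 18.2, 15.1, 4.5, 7], [-0.11, 0.246, -0.836, 18.2, 15.1, 4.5, 7], [-0.11, 0.246, -0.836, 18.2, 15.1, 4.5, 7], [-0.11, 0.246, -0.836, 18.2, 15.1, 4.5, 7], [-0.11, 0.246, -0.836, 18.2, 15.1, 4.5, 7]]
  ]
}}

```text
clock: 11.45
tool_pos: [0.5159, -0.2417, 0.2018]
orientation: [-180.0, 0.5, -1.7]
force: [-1.8, 0.1, 0.7]
opening: 0.0701
gripper_force: 0.0
```

```bash
python3 - <<'E'
from show import *
a=sg(1,.025,.003);print(a)
cv2.imwrite('pics/a1.png',cv2.convertScaleAbs(cv2.resize(cv2.imread('pics/after1.png')[60:200,180:430],None,fx=3,fy=3,interpolation=2),alpha=1.2))
plan([[(a+[0,0,.05],RS,7,8),(a,RS,7,4)]])
E
```

```text
11.45 [ 0.5159 -0.2417  0.2018] [-179.96    0.54   -1.75] [-1.8  0.1  0.7] 0.07011646179674169 0.0 [ -5.4  12.  -14.5  -0.  -64.   93.7]
[ 0.5095 -0.243   0.0789]
x8 (need 1.8,0.1) [-0.001,0.009,0.001,-0.56,0.15,7.29,7]
x4 (need 1.2,0.0) [-0.001,0.009,0.001,-0.51,0.16,12.29,7] 
--
```

View pics/a1.png

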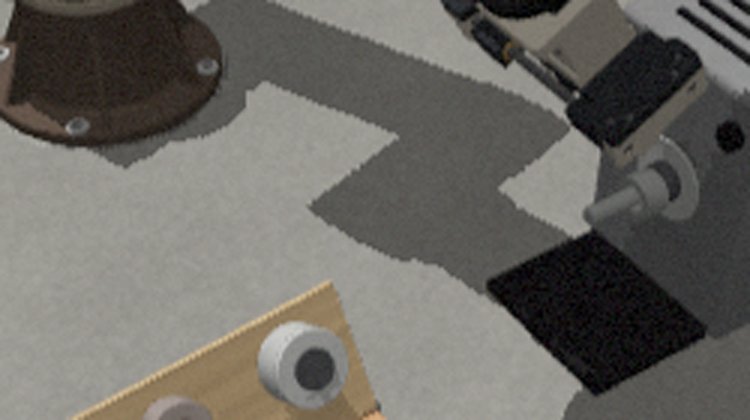

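The bush sits on the spindle against the shoulder, at crop (660,185), about scene (400,121). The wheel is next.

{"name": "play_rows", "arguments": {
  "commands": [
    [[0, 0.009, 0, -0.5, 0.15, 3.7, 7], [0, 0.009, 0, -0.5, 0.15, 7.3, 7], [0, 0.009, 0, -0.5, 0.15, 9.8, 7], [0, 0.009, 0, -0.5, 0.15, 11.5, 7], [0, 0.009, 0, -0.5, 0.15, 12.3, 7], [0, 0.009, 0, -0.5, 0.15, 12.3, 7], [0, 0.009, 0, -0.5, 0.15, 12.3, 7]]
  ]
}}

```text
clock: 12.03
tool_pos: [0.5124, -0.242, 0.0806]
orientation: [-180.0, -0.0, -1.9]
force: [0.5, 0.6, 0.8]
opening: 0.0703
gripper_force: 0.0
```

```bash
python3 - <<'E'
from show import *
print(sg(1,.025,.003))
plan([[(sg(1,.025,.003),RS,7,8)]])
E
```

```text
12.0333 [ 0.5124 -0.242   0.0806] [-179.99   -0.01   -1.89] [0.5 0.6 0.8] 0.07028824405647738 0.0 [ -5.5  18.4 -23.8  -0.  -47.8  93.6]
[ 0.5095 -0.243   0.0789]
x8 (need 0.1,0.0) [-0,-0,-0.001,-0.29,0.11,0.17,7] 
--
```

{"name": "play_rows", "arguments": {
  "commands": [
    [[0, 0, 0, -0.25, 0.1, 0.15, 7], [0, 0, 0, -0.25, 0.1, 0.15, 7], [0, 0, 0, -0.25, 0.1, 0.15, 4.5], [0, 0, 0, -0.25, 0.1, 0.15, 4.5], [0, 0, 0, -0.25, 0.1, 0.15, 4.5], [0, 0, 0, -0.25, 0.1, 0.15, 4.5], [0, 0, 0, -0.25, 0.1, 0.15, 4.5], [0, 0, 0, -0.25, 0.1, 0.15, 4.5]]
  ]
}}

```text
clock: 12.7
tool_pos: [0.5092, -0.2431, 0.0787]
orientation: [-180.0, -0.0, -1.8]
force: [-0.5, 1.4, 4.1]
opening: 0.0498
gripper_force: 30.0
```

```bash
python3 - <<'E'
from show import *
p=ob['tool_pos'];ro=R.from_euler('xyz',ob['orientation'],degrees=True)
d=ro.inv().apply(sg(1,.025)-p);print('part in tool rel grasp',d,'pol frame',E3(0,30).apply(d))
q=p+R.from_euler('z',SY,degrees=True).apply(o*.045);up=q+[0,0,.13]
plan([[(q,ro,4.5,4),(up,ro,4.5,4)],[(np.array([.53,-.03,.30]),E3(-45,14),4.5,8)],[(sp(.12,0,.06),RP,4.5,8)]])
E
```

```text
12.7 [ 0.5092 -0.2431  0.0787] [-180.     -0.01   -1.8 ] [-0.5  1.4  4.1] 0.04978502547227029 29.999330788850784 [ -5.7  18.3 -24.2  -0.  -47.5  93.9]
part in tool rel grasp [ 0.0003 -0.0002  0.0028] pol frame [-0.0011  0.0002 -0.0026]
x4 (need 1.1,0.0) [0,0,0,3.9,0,-2.25,4.5]
x4 (need 3.1,0.0) [0,0,0,3.9,0,-15.25,4.5] 
--
x8 (need 5.4,6.3) [0.092,-0.233,0.75,-2.49,-21.37,-6.88,4.5] 
--
x8 (need 4.1,7.5) [0.336,-0.26,0.832,-2.73,-8.52,14.74,4.5] 
--
```

{"name": "play_rows", "arguments": {
  "commands": [
    [[0, 0, 0, 1.3, 0, -0.75, 4.5], [0, 0, 0, 2.6, 0, -1.5, 4.5], [0, 0, 0, 3.9, 0, -2.25, 4.5], [0, 0, 0, 3.9, 0, -5, 4.5], [0, 0, 0, 3.9, 0, -9, 4.5], [0, 0, 0, 3.9, 0, -13, 4.5], [0, 0, 0, 3.9, 0, -15.25, 4.5], [0, 0, 0, 3.9, 0, -15.25, 4.5]]
  ]
}}

```text
clock: 13.37
tool_pos: [0.5507, -0.2452, 0.2369]
orientation: [179.9, -0.5, -1.8]
force: [0.9, 0.3, -0.4]
opening: 0.0499
gripper_force: 30.0
```

{"name": "play_rows", "arguments": {
  "commands": [
    [[0.092, -0.233, 0.75, -2.5, -21.4, -6.9, 4.5], [0.092, -0.233, 0.75, -2.5, -21.4, -6.9, 4.5], [0.092, -0.233, 0.75, -2.5, -21.4, -6.9, 4.5], [0.092, -0.233, 0.75, -2.5, -21.4, -6.9, 4.5], [0.092, -0.233, 0.75, -2.5, -21.4, -6.9, 4.5], [0.092, -0.233, 0.75, -2.5, -21.4, -6.9, 4.5], [0.092, -0.233, 0.75, -2.5, -21.4, -6.9, 4.5], [0.092, -0.233, 0.75, -2.5, -21.4, -6.9, 4.5]]
  ]
}}

```text
clock: 14.03
tool_pos: [0.53, -0.0288, 0.2992]
orientation: [180.0, 14.1, -45.0]
force: [0.2, -1.2, -2.3]
opening: 0.0502
gripper_force: 30.0
```

```bash
python3 - <<'E'
from show import *
plan([[(sp(.13,0,.0626),RP,4.5,8)],[(sp(.1,0,.0026),RP,4.5,8)]])
E
```

```text
14.0333 [ 0.53   -0.0288  0.2992] [179.96  14.11 -45.05] [ 0.2 -1.2 -2.3] 0.050205606355114785 29.997495263814926 [  9.2  11.8   1.4 -11.4 -87.9  37. ]
x8 (need 3.9,7.5) [0.337,-0.259,0.831,-2.09,-7.66,14.24,4.5] 
--
x8 (need 1.6,0.0) [0,0,0,0.4,-0,6.7,4.5] 
--
```

{"name": "play_rows", "arguments": {
  "commands": [
    [[0.112, -0.086, 0.277, -0.7, -2.5, 4.7, 4.5], [0.225, -0.173, 0.554, -1.4, -5.1, 9.5, 4.5], [0.337, -0.259, 0.831, -2.1, -7.7, 14.2, 4.5], [0.337, -0.259, 0.831, -2.1, -7.7, 14.2, 4.5], [0.337, -0.259, 0.831, -2.1, -7.7, 14.2, 4.5], [0.337, -0.259, 0.831, -2.1, -7.7, 14.2, 4.5], [0.337, -0.259, 0.831, -2.1, -7.7, 14.2, 4.5], [0.337, -0.259, 0.831, -2.1, -7.7, 14.2, 4.5]]
  ]
}}

```text
clock: 14.7
tool_pos: [0.5443, 0.0624, 0.1657]
orientation: [179.9, 30.0, -96.6]
force: [0.1, -0.1, -1.7]
opening: 0.05
gripper_force: 30.0
```

{"name": "play_rows", "arguments": {
  "commands": [
    [[0, 0, 0, 0.2, 0, 3.3, 4.5], [0, 0, 0, 0.4, 0, 6.7, 4.5], [0, 0, 0, 0.4, 0, 6.7, 4.5], [0, 0, 0, 0.4, 0, 6.7, 4.5]]
  ]
}}

```text
clock: 15.03
tool_pos: [0.547, 0.0929, 0.1048]
orientation: [179.8, 29.9, -96.2]
force: [0.1, 1.0, -1.6]
opening: 0.0501
gripper_force: 30.0
```

```bash
python3 - <<'E'
from show import *
print(sp(.1,0,.0026))
plan([[(sp(.095,0,.0026),RP,4.5,8),(sp(.08,0,.0026),RP,4.5,8),(sp(.06,0,.0026),RP,4.5,8),(sp(.042,0,.0026),RP,4.5,8)]])
E
```

```text
15.0333 [0.547  0.0929 0.1048] [179.8   29.87 -96.23] [ 0.1  1.  -1.6] 0.05010904690603065 29.996253848075867 [  6.8  17.3 -14.7 -35.7 -56.5   6.8]
[0.5485 0.094  0.1061]
x8 (need 0.2,0.0) [0.004,-0.002,0,-0.61,-0.14,0.19,4.5]
x8 (need 0.4,0.0) [0.004,-0.002,0,-1.91,-0.14,0.94,4.5]
x8 (need 0.5,0.0) [0.004,-0.002,0,-3.65,-0.14,1.94,4.5]
x8 (need 0.4,0.0) [0.004,-0.002,0,-5.21,-0.15,2.83,4.5] 
--
```

{"name": "play_rows", "arguments": {
  "commands": [
    [[0.004, -0.002, 0, -0.6, -0.14, 0.19, 4.5], [0.004, -0.002, 0, -1.2, -0.14, 0.53, 4.5], [0.004, -0.002, 0, -1.9, -0.14, 0.94, 4.5], [0.004, -0.002, 0, -1.9, -0.14, 0.94, 4.5]]
  ]
}}

```text
clock: 15.37
tool_pos: [0.5528, 0.115, 0.1094]
orientation: [-179.6, 30.1, -96.1]
force: [-1.6, 0.9, -2.4]
opening: 0.0498
gripper_force: 30.0
```

{"name": "play_rows", "arguments": {
  "commands": [
    [[0, 0, 0, -0.6, 0, 0.35, 4.5], [0, 0, 0, -1.2, 0, 0.7, 4.5], [0, 0, 0, -1.75, 0, 1, 4.5], [0, 0, 0, -1.75, 0, 1, 4.5]]
  ]
}}

```text
clock: 15.7
tool_pos: [0.5548, 0.1357, 0.1089]
orientation: [-179.7, 30.1, -96.1]
force: [-0.4, 0.0, -1.2]
opening: 0.0496
gripper_force: 30.0
```

```bash
python3 - <<'E'
from show import *
print(sp(.06,0,.0026),sp(.034,0,.0026))
plan([[(sp(.045,0,.0026),RP,4.5,8),(sp(.038,0,.0026),RP,4.5,8)]])
E
```

```text
15.7 [0.5548 0.1357 0.1089] [-179.68   30.13  -96.12] [-0.4  0.  -1.2] 0.0496285365962112 29.99076560139656 [ 11.2  17.  -14.5 -36.  -54.3   3. ]
[0.5528 0.1338 0.1061] [0.5557 0.1597 0.1061]
x8 (need 0.3,0.0) [-0.004,0.002,0.002,-0.98,0.18,0.89,4.5]
x8 (need 0.2,0.0) [-0.004,0.002,0.002,-1.58,0.18,1.24,4.5] 
--
```

{"name": "play_rows", "arguments": {
  "commands": [
    [[0, 0, 0, 0.1, 0.15, 0.17, 4.5], [0, 0, 0, -0.5, 0.15, 0.52, 4.5], [0, 0, 0, -1.0, 0.15, 0.8, 4.5], [0, 0, 0, -1.0, 0.15, 0.8, 4.5], [0, 0, 0, -1.0, 0.15, 0.8, 4.5], [0, 0, 0, -1.0, 0.15, 0.8, 4.5]]
  ]
}}

```text
clock: 16.2
tool_pos: [0.5547, 0.147, 0.1068]
orientation: [-179.7, 30.1, -96.2]
force: [-0.5, -0.1, -1.1]
opening: 0.0502
gripper_force: 30.0
```

```bash
python3 - <<'E'
from show import *
print(sp(.045,0,.0026),sp(.034,0,.0026))
plan([[(sp(.038,0,.0026),RP,4.5,8)]])
E
```

```text
16.2 [0.5547 0.147  0.1068] [-179.69   30.08  -96.17] [-0.5 -0.1 -1.1] 0.05023268245376443 29.990698993206024 [ 12.4  17.  -14.7 -36.1 -53.4   2.1]
[0.5545 0.1487 0.1061] [0.5557 0.1597 0.1061]
x8 (need 0.2,0.0) [-0.005,0.001,0.001,-0.72,0.04,0.49,4.5] 
--
```

Aligned again. I'll close up against the bush step by step.

{"name": "play_rows", "arguments": {
  "commands": [
    [[0, 0, 0, -0.35, 0, 0.25, 4.5], [0, 0, 0, -0.7, 0, 0.47, 4.5], [0, 0, 0, -0.7, 0, 0.47, 4.5], [0, 0, 0, -0.7, 0, 0.47, 4.5]]
  ]
}}

```text
clock: 16.53
tool_pos: [0.5555, 0.1556, 0.1061]
orientation: [-179.7, 30.1, -96.2]
force: [-0.0, -0.8, -1.9]
opening: 0.0498
gripper_force: 30.0
```

{"name": "play_rows", "arguments": {
  "commands": [
    [[0, 0, 0, -0.17, 0, 0.1, 4.5], [0, 0, 0, -0.17, 0, 0.1, 4.5]]
  ]
}}

```text
clock: 16.7
tool_pos: [0.5558, 0.1575, 0.1062]
orientation: [-179.7, 30.1, -96.2]
force: [-0.3, -0.2, -1.9]
opening: 0.0497
gripper_force: 30.0
```

{"name": "play_rows", "arguments": {
  "commands": [
    [[0, 0, 0, -0.17, 0, 0.1, 4.5], [0, 0, 0, -0.17, 0, 0.1, 4.5]]
  ]
}}

```text
clock: 16.87
tool_pos: [0.5559, 0.1584, 0.1061]
orientation: [-179.7, 30.0, -96.2]
force: [-1.1, -4.0, -0.1]
opening: 0.0498
gripper_force: 30.0
```

{"name": "play_rows", "arguments": {
  "commands": [
    [[0, 0, 0, -0.13, 0, 0.075, 4.5], [0, 0, 0, -0.13, 0, 0.075, 4.5]]
  ]
}}

```text
clock: 17.03
tool_pos: [0.5559, 0.1585, 0.106]
orientation: [-179.7, 29.9, -96.1]
force: [-2.6, -11.2, 2.1]
opening: 0.0496
gripper_force: 30.0
```

{"name": "play_rows", "arguments": {
  "commands": [
    [[0, 0, 0, 0, 0, 0, 6.8], [0, 0, 0, 0, 0, 0, 6.8], [0, 0, 0, 0, 0, 0, 6.8], [0, 0, 0, 0, 0, 0, 6.8], [0, 0, 0, 0, 0, -3, 7.5], [0, 0, 0, 0, 0, -7, 8], [0, 0, 0, 0, 0, -11, 8], [0, 0, 0, 0, 0, -13, 8]]
  ]
}}

```text
clock: 17.7
tool_pos: [0.5497, 0.0945, 0.223]
orientation: [-179.4, 30.1, -96.0]
force: [1.0, 0.0, 0.3]
opening: 0.0791
gripper_force: 0.0
```

```bash
python3 - <<'E'
from show import *
a=sg(2,.030)
plan([[(np.array([.53,-.0,.30]),E3(-50,15),8,8)],[(a+[0.01,0,.15],RS,8,8)]])
E
```

```text
17.7 [0.5497 0.0945 0.223 ] [-179.35   30.07  -95.99] [1.  0.  0.3] 0.07913260729676087 0.0 [  7.7   9.6  -8.8 -31.8 -66.7  -2.3]
x8 (need 3.0,6.8) [-0.319,0.245,-0.745,4.45,0.84,-11.49,8] 
--
x8 (need 3.7,7.0) [-0.11,0.246,-0.836,11.9,9.1,4.22,8] 
--
```

{"name": "play_rows", "arguments": {
  "commands": [
    [[-0.08, 0.061, -0.186, 1.1, 0.2, -3.4, 8], [-0.16, 0.122, -0.373, 2.2, 0.4, -6.9, 8], [-0.319, 0.245, -0.745, 4.4, 0.8, -11.5, 8], [-0.319, 0.245, -0.745, 4.4, 0.8, -11.5, 8], [-0.319, 0.245, -0.745, 4.4, 0.8, -11.5, 8], [-0.319, 0.245, -0.745, 4.4, 0.8, -11.5, 8], [-0.319, 0.245, -0.745, 4.4, 0.8, -11.5, 8], [-0.319, 0.245, -0.745, 4.4, 0.8, -11.5, 8]]
  ]
}}

```text
clock: 18.37
tool_pos: [0.5299, 0.0031, 0.2958]
orientation: [179.8, 15.1, -49.7]
force: [0.3, 0.5, -0.3]
opening: 0.0802
gripper_force: 0.0
```

{"name": "play_rows", "arguments": {
  "commands": [
    [[-0.11, 0.246, -0.836, 11.9, 9.1, 4.2, 8], [-0.11, 0.246, -0.836, 11.9, 9.1, 4.2, 8], [-0.11, 0.246, -0.836, 11.9, 9.1, 4.2, 8], [-0.11, 0.246, -0.836, 11.9, 9.1, 4.2, 8], [-0.11, 0.246, -0.836, 11.9, 9.1, 4.2, 8], [-0.11, 0.246, -0.836, 11.9, 9.1, 4.2, 8], [-0.11, 0.246, -0.836, 11.9, 9.1, 4.2, 8], [-0.11, 0.246, -0.836, 11.9, 9.1, 4.2, 8]]
  ]
}}

```text
clock: 19.03
tool_pos: [0.5253, -0.1362, 0.2248]
orientation: [-180.0, 0.2, -1.6]
force: [-0.2, 0.6, 0.6]
opening: 0.0801
gripper_force: 0.0
```

{"name": "play_rows", "arguments": {
  "commands": [
    [[0, 0, 0, 0, 0, 0, 8], [0, 0, 0, 0, 0, 0, 8], [0, 0, 0, 0, 0, 0, 8], [0, 0, 0, 0, 0, 0, 8]]
  ]
}}

```text
clock: 19.37
tool_pos: [0.5267, -0.1364, 0.2245]
orientation: [-180.0, 0.3, -2.0]
force: [0.6, -0.1, -0.9]
opening: 0.08
gripper_force: 0.0
```

```bash
python3 - <<'E'
from show import *
a=sg(2,.030);print(a)
plan([[(a+[0,0,.05],RS,8,8),(a,RS,8,4)]])
E
```

```text
19.3667 [ 0.5267 -0.1364  0.2245] [-179.95    0.32   -1.97] [ 0.6 -0.1 -0.9] 0.080002688008579 0.0 [  6.1   8.5 -15.8  -0.1 -66.   82. ]
[ 0.5172 -0.1382  0.0784]
x8 (need 2.3,0.0) [-0.001,0.006,-0.003,-0.89,0.22,9.61,8]
x4 (need 1.2,0.0) [-0.001,0.006,-0.003,-0.86,0.23,14.61,8] 
--
```

{"name": "play_rows", "arguments": {
  "commands": [
    [[0, 0.006, -0.003, -0.87, 0.22, 4, 8], [0, 0.006, -0.003, -0.87, 0.22, 8, 8], [0, 0.006, -0.003, -0.87, 0.22, 11, 8], [0, 0.006, -0.003, -0.87, 0.22, 13.3, 8], [0, 0.006, -0.003, -0.87, 0.22, 14.6, 8], [0, 0.006, -0.003, -0.87, 0.22, 14.6, 8], [0, 0.006, -0.003, -0.87, 0.22, 14.6, 8], [0, 0.006, -0.003, -0.87, 0.22, 14.6, 8]]
  ]
}}

```text
clock: 20.03
tool_pos: [0.5179, -0.1383, 0.0795]
orientation: [-180.0, -0.1, -1.7]
force: [0.5, -0.9, 0.3]
opening: 0.0801
gripper_force: 0.0
```

```bash
python3 - <<'E'
from show import *
plan([[(sg(2,.03),RS,8,8)]])
E
```

```text
20.0333 [ 0.5179 -0.1383  0.0795] [-179.98   -0.12   -1.69] [ 0.5 -0.9  0.3] 0.08010400420178017 0.0 [  6.   15.8 -27.8  -0.  -46.2  82.3]
x8 (need 0.0,0.0) [-0,-0.002,0.002,-0.07,-0,0.11,8] 
--
```

{"name": "play_rows", "arguments": {
  "commands": [
    [[0, 0, 0, 0, 0, 0, 5.5], [0, 0, 0, 0, 0, 0, 5.5], [0, 0, 0, 0, 0, 0, 5.5], [0, 0, 0, 0, 0, 0, 5.5], [0, 0, 0, 0, 0, 0, 5.5], [0, 0, 0, 0, 0, 0, 5.5], [0, 0, 0, 0, 0, 0, 5.5]]
  ]
}}

```text
clock: 20.62
tool_pos: [0.5173, -0.1381, 0.0793]
orientation: [-180.0, -0.1, -1.7]
force: [-2.2, 1.0, 7.0]
opening: 0.0601
gripper_force: 30.0
```

```bash
python3 - <<'E'
from show import *
p=ob['tool_pos'];ro=R.from_euler('xyz',ob['orientation'],degrees=True)
d=ro.inv().apply(sg(2,.030)-p);print('part in tool rel grasp',d,'pol frame',E3(0,30).apply(d))
q=p+R.from_euler('z',SY,degrees=True).apply(o*.045);up=q+[0,0,.14]
plan([[(q,ro,5.5,4),(up,ro,5.5,4)],[(np.array([.53,-.02,.30]),E3(-45,14),5.5,8)],[(sp(.15,0,.07),RP,5.5,8)]])
E
```

```text
20.6167 [ 0.5173 -0.1381  0.0793] [-179.98   -0.11   -1.65] [-2.2  1.   7. ] 0.060137539234213735 29.998339806916192 [  6.   15.8 -27.9  -0.  -46.2  82.3]
part in tool rel grasp [-0.0001  0.      0.0009] pol frame [-0.0005 -0.     -0.0007]
x4 (need 1.1,0.0) [0,0,0,3.9,0.01,-2.24,5.5]
x4 (need 3.4,0.0) [0,0,0,3.93,0.01,-16.24,5.5] 
--
x8 (need 3.2,6.4) [0.091,-0.234,0.753,-2.96,-11.86,-5.82,5.5] 
--
x8 (need 3.4,7.5) [0.336,-0.26,0.832,-0.46,-5.47,13.15,5.5] 
--
```

{"name": "play_rows", "arguments": {
  "commands": [
    [[0, 0, 0, 1.3, 0, -0.75, 5.5], [0, 0, 0, 2.6, 0, -1.5, 5.5], [0, 0, 0, 3.9, 0, -2.25, 5.5], [0, 0, 0, 3.9, 0, -5, 5.5], [0, 0, 0, 3.9, 0, -9, 5.5], [0, 0, 0, 3.9, 0, -13, 5.5], [0, 0, 0, 3.9, 0, -16.2, 5.5], [0, 0, 0, 3.9, 0, -16.2, 5.5]]
  ]
}}

```text
clock: 21.28
tool_pos: [0.5589, -0.14, 0.2481]
orientation: [180.0, -0.7, -1.6]
force: [0.9, -0.3, -0.1]
opening: 0.06
gripper_force: 30.0
```

{"name": "play_rows", "arguments": {
  "commands": [
    [[0.091, -0.234, 0.753, -3, -11.9, -5.8, 5.5], [0.091, -0.234, 0.753, -3, -11.9, -5.8, 5.5], [0.091, -0.234, 0.753, -3, -11.9, -5.8, 5.5], [0.091, -0.234, 0.753, -3, -11.9, -5.8, 5.5], [0.091, -0.234, 0.753, -3, -11.9, -5.8, 5.5], [0.091, -0.234, 0.753, -3, -11.9, -5.8, 5.5], [0.091, -0.234, 0.753, -3, -11.9, -5.8, 5.5], [0.091, -0.234, 0.753, -3, -11.9, -5.8, 5.5]]
  ]
}}

```text
clock: 21.95
tool_pos: [0.5292, -0.0199, 0.2978]
orientation: [179.9, 14.1, -45.2]
force: [-0.7, -0.7, -2.1]
opening: 0.0599
gripper_force: 30.0
```

{"name": "play_rows", "arguments": {
  "commands": [
    [[0.112, -0.087, 0.277, -0.15, -1.8, 4.4, 5.5], [0.224, -0.173, 0.555, -0.3, -3.6, 8.8, 5.5], [0.336, -0.26, 0.832, -0.5, -5.5, 13.1, 5.5], [0.336, -0.26, 0.832, -0.5, -5.5, 13.1, 5.5], [0.336, -0.26, 0.832, -0.5, -5.5, 13.1, 5.5], [0.336, -0.26, 0.832, -0.5, -5.5, 13.1, 5.5], [0.336, -0.26, 0.832, -0.5, -5.5, 13.1, 5.5], [0.336, -0.26, 0.832, -0.5, -5.5, 13.1, 5.5]]
  ]
}}

```text
clock: 22.62
tool_pos: [0.5412, 0.0447, 0.1721]
orientation: [179.9, 30.0, -96.7]
force: [0.1, -1.7, -0.8]
opening: 0.06
gripper_force: 30.0
```

{"name": "play_rows", "arguments": {
  "commands": [
    [[0, 0, 0, 0, 0, 0, 5.5], [0, 0, 0, 0, 0, 0, 5.5], [0, 0, 0, 0, 0, 0, 5.5]]
  ]
}}

```text
clock: 22.87
tool_pos: [0.5422, 0.0451, 0.1729]
orientation: [-180.0, 29.9, -96.1]
force: [1.4, -0.3, -1.0]
opening: 0.0601
gripper_force: 30.0
```

```bash
python3 - <<'E'
from show import *
plan([[(sp(.11,0,.0007),RP,5.5,8)]])
E
```

```text
22.8667 [0.5422 0.0451 0.1729] [-179.98   29.9   -96.09] [ 1.4 -0.3 -1. ] 0.060102522797409255 29.999467895831913 [  2.1  13.  -11.  -32.9 -65.3   5.8]
x8 (need 1.9,0.0) [0.001,-0.002,0.003,0.01,-0.1,7.91,5.5] 
--
```

{"name": "play_rows", "arguments": {
  "commands": [
    [[0, 0, 0.003, 0, -0.1, 4, 5.5], [0, 0, 0.003, 0, -0.1, 7, 5.5], [0, 0, 0.003, 0, -0.1, 7.9, 5.5], [0, 0, 0.003, 0, -0.1, 7.9, 5.5], [0, 0, 0.003, 0, -0.1, 7.9, 5.5], [0, 0, 0.003, 0, -0.1, 7.9, 5.5], [0, 0, 0.003, 0, -0.1, 7.9, 5.5], [0, 0, 0.003, 0, -0.1, 7.9, 5.5]]
  ]
}}

```text
clock: 23.53
tool_pos: [0.5481, 0.0838, 0.1056]
orientation: [180.0, 30.0, -96.4]
force: [0.9, 0.4, -0.5]
opening: 0.0601
gripper_force: 30.0
```

```bash
python3 - <<'E'
from show import *
print(sp(.11,0,.0007))
plan([[(sp(.095,0,.0007),RP,5.5,8),(sp(.08,0,.0007),RP,5.5,8),(sp(.07,0,.0007),RP,5.5,8)]])
E
```

```text
23.5333 [0.5481 0.0838 0.1056] [180.    29.97 -96.44] [ 0.9  0.4 -0.5] 0.06008685048582464 29.999461288098246 [  5.7  17.4 -14.5 -35.7 -56.9   7.5]
[0.5474 0.0841 0.1042]
x8 (need 0.4,0.0) [-0.001,-0.001,-0.003,-1.25,0.08,0.88,5.5]
x8 (need 0.4,0.0) [-0.001,-0.001,-0.003,-2.55,0.08,1.63,5.5]
x8 (need 0.2,0.0) [-0.001,-0.001,-0.003,-3.42,0.08,2.13,5.5] 
--
```

{"name": "play_rows", "arguments": {
  "commands": [
    [[0, 0, -0.003, -0.6, 0.05, 0.45, 5.5], [0, 0, -0.003, -1.25, 0.05, 0.85, 5.5], [0, 0, -0.003, -1.9, 0.05, 1.2, 5.5], [0, 0, -0.003, -2.55, 0.05, 1.6, 5.5], [0, 0, -0.003, -2.55, 0.05, 1.6, 5.5], [0, 0, -0.003, -2.55, 0.05, 1.6, 5.5], [0, 0, -0.003, -2.55, 0.05, 1.6, 5.5]]
  ]
}}

```text
clock: 24.12
tool_pos: [0.5501, 0.1144, 0.1032]
orientation: [179.9, 29.9, -96.3]
force: [0.4, 0.5, -1.1]
opening: 0.0598
gripper_force: 30.0
```

```bash
python3 - <<'E'
from show import *
print(sp(.08,0,.0007),sp(.0605,0,.0007))
plan([[(sp(.07,0,.0007),RP,5.5,8),(sp(.065,0,.0007),RP,5.5,8)]])
E
```

```text
24.1167 [0.5501 0.1144 0.1032] [179.94  29.95 -96.26] [ 0.4  0.5 -1.1] 0.059764948303929685 29.999411492608488 [  9.   17.4 -14.8 -36.  -55.1   5.1]
[0.5507 0.1139 0.1042] [0.5528 0.1333 0.1042]
x8 (need 0.2,0.0) [0.001,-0.001,-0,-0.89,-0.06,0.39,5.5]
x8 (need 0.1,0.0) [0.001,-0.001,-0,-1.32,-0.06,0.64,5.5] 
--
```

The cap's mouth is over the spindle without contact. Closing up.

{"name": "play_rows", "arguments": {
  "commands": [
    [[0, 0, 0, -0.45, -0.04, 0.2, 5.5], [0, 0, 0, -0.9, -0.04, 0.42, 5.5], [0, 0, 0, -1.3, -0.04, 0.65, 5.5], [0, 0, 0, -1.3, -0.04, 0.65, 5.5], [0, 0, 0, -1.3, -0.04, 0.65, 5.5]]
  ]
}}

```text
clock: 24.53
tool_pos: [0.5522, 0.1289, 0.1041]
orientation: [180.0, 30.0, -96.3]
force: [0.5, 0.6, -0.8]
opening: 0.06
gripper_force: 30.0
```

{"name": "play_rows", "arguments": {
  "commands": [
    [[0, 0, 0, -0.17, 0, 0.1, 5.5], [0, 0, 0, -0.17, 0, 0.1, 5.5]]
  ]
}}

```text
clock: 24.7
tool_pos: [0.5524, 0.1306, 0.104]
orientation: [179.9, 30.0, -96.3]
force: [0.5, 0.8, -0.4]
opening: 0.0599
gripper_force: 30.0
```

{"name": "play_rows", "arguments": {
  "commands": [
    [[0, 0, 0, -0.13, 0, 0.075, 5.5], [0, 0, 0, -0.13, 0, 0.075, 5.5]]
  ]
}}

```text
clock: 24.87
tool_pos: [0.5525, 0.1312, 0.104]
orientation: [180.0, 29.9, -96.3]
force: [-0.4, -4.7, 0.6]
opening: 0.0598
gripper_force: 30.0
```

{"name": "play_rows", "arguments": {
  "commands": [
    [[0, 0, 0, -0.09, 0, 0.05, 5.5], [0, 0, 0, -0.09, 0, 0.05, 5.5]]
  ]
}}

```text
clock: 25.03
tool_pos: [0.5525, 0.1313, 0.104]
orientation: [180.0, 29.8, -96.3]
force: [-1.3, -8.4, 2.3]
opening: 0.0598
gripper_force: 30.0
```

{"name": "play_rows", "arguments": {
  "commands": [
    [[0, 0, 0, -0.17, 0, 0.1, 5.5], [0, 0, 0, -0.17, 0, 0.1, 5.5], [0, 0, 0, -0.17, 0, 0.1, 5.5]]
  ]
}}

```text
clock: 25.28
tool_pos: [0.5525, 0.1314, 0.1039]
orientation: [180.0, 29.7, -96.3]
force: [-4.5, -17.3, 3.7]
opening: 0.0601
gripper_force: 30.0
```

{"name": "play_rows", "arguments": {
  "commands": [
    [[0, 0, 0, 0, 0, 0, 7.8], [0, 0, 0, 0, 0, 0, 7.8], [0, 0, 0, 0, 0, 0, 7.8], [0, 0, 0, 0, 0, 0, 7.8], [0, 0, 0, 0, 0, -3, 8.4], [0, 0, 0, 0, 0, -7, 8.4], [0, 0, 0, 0, 0, -11, 8.4], [0, 0, 0, 0, 0, -14, 8.4]]
  ]
}}

```text
clock: 25.95
tool_pos: [0.5457, 0.0646, 0.2282]
orientation: [-179.9, 29.9, -96.2]
force: [0.5, 1.0, -0.8]
opening: 0.0835
gripper_force: 0.0
```

```bash
python3 - <<'E'
from show import *
plan([[(np.array([.48,-.12,.36]),E3(-60,0),8,8)]])
E
```

```text
25.95 [0.5457 0.0646 0.2282] [-179.91   29.94  -96.19] [ 0.5  1.  -0.8] 0.0835453452874886 0.0 [  4.5   9.8  -7.8 -31.6 -69.4  -0.1]
x8 (need 5.7,6.5) [-0.167,0.504,-0.618,9.94,4.5,-20.94,8] 
--
```

{"name": "play_rows", "arguments": {
  "commands": [
    [[-0.04, 0.12, -0.15, 2, 1, -5, 8], [-0.08, 0.25, -0.31, 5, 2.2, -10, 8], [-0.167, 0.504, -0.618, 9.9, 4.5, -21, 8], [-0.167, 0.504, -0.618, 9.9, 4.5, -21, 8], [-0.167, 0.504, -0.618, 9.9, 4.5, -21, 8], [-0.167, 0.504, -0.618, 9.9, 4.5, -21, 8], [-0.167, 0.504, -0.618, 9.9, 4.5, -21, 8], [-0.167, 0.504, -0.618, 9.9, 4.5, -21, 8]]
  ]
}}

```text
clock: 26.62
tool_pos: [0.4796, -0.1188, 0.3593]
orientation: [-180.0, -0.1, -59.8]
force: [-0.3, 0.8, -0.9]
opening: 0.0801
gripper_force: 0.0
```

```bash
python3 - <<'E'
from show import *
outs=[]
for n,(x,y) in(('scene',(355,85)),('top',(155,180))):
    im=snap(n)['color'][:,:,::-1];k=8
    A=cv2.convertScaleAbs(cv2.resize(im[y:y+65,x:x+50],None,fx=8,fy=8,interpolation=2),alpha=1.3)
    t=np.linspace(0,2*np.pi,60)[:,None]
    for s,r,c in((0,.019,(0,0,255)),(.022,.025,(0,255,255)),(.044,.03,(0,255,0)),(.076,.03,(255,0,0))):
        q=proj(C[n],T(P.x,np.array([s,0,.117])+r*(np.cos(t)*[0,1,0]+np.sin(t)*[0,0,1])))
        cv2.polylines(A,[((q+.5-[x,y])*8).astype(int).reshape(-1,1,2)],1,c,1)
    outs.append(A)
cv2.imwrite('pics/fin.png',np.hstack(outs))
E
```

```text
26.6167 [ 0.4796 -0.1188  0.3593] [-179.98   -0.06  -59.8 ] [-0.3  0.8 -0.9] 0.0800759512525398 0.0 [  9.   -0.4  -8.3   0.1 -82.1  21.2]
```

View pics/fin.png

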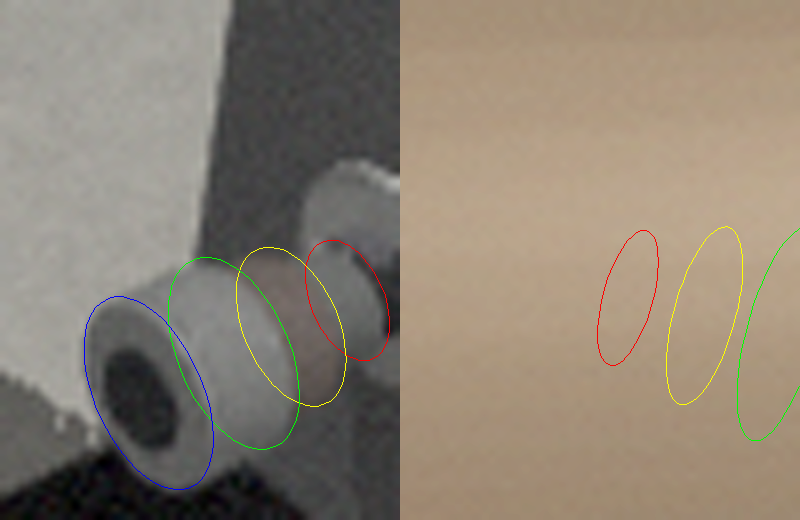

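The stack is bush, wheel, cap, and each outline lies on its predicted tight position with no gap showing. The cap's front is at crop (148,392), about scene (373,133). Nothing touches the stack, so I'm handing in.

```bash
python3 -c "
from plant import ctrl
print(ctrl.close_job())"
```

```text
the job is handed in; nothing more can be done
None
```

The bush, wheel and cap are on the spindle in that order, pushed up tight to the shoulder and released. I handed the job in at about 27 s of the 72 s allowed, and it returned no verdict.

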